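Unclip the battery panel of a bench unit

TASK

Press the springy snap tab of the white bench unit's battery panel inward, by feel and gently because the tab is brittle, until that end of the panel pops up. Then lift the panel off, its tongues slipping out of the slot at the other end, and set it down gently, flat and right way up, in the middle of the rubber mat. Leave the other things on the bench where they are.

Things in the scene. Friction and masses are not known exactly. Their poses are not given: they have to be found in the camera images.
- unit: White plastic bench unit, fixed to the bench, 230 (x) by 140 (y) by 70 mm tall; origin at the centre of its underside, z up. Battery bay open to its top: x -80..80, y -45..45 mm, bay floor 52 mm above the bench. The tab is at its -x end (turned roughly towards the robot), the slot for the panel's tongues at its +x end. The case top in front of the tab (x below -80 mm) is flat and free.
- panel: Loose light grey snap-in panel in the bay, 152 by 86 mm, about 0.16 kg; axes as the unit's while in the bay. Origin at the centre of the underside of its skirts, about 53 mm above the unit's origin when closed; top face 18 mm above the origin, flush with the case. Stands flat on its skirts when laid down. It can pivot between fingers that hold it by the rib.
- tongues (a point): Tips of the panel's two tongues, at its +x end (x 91.5, z 8.5 mm from its origin). They reach 11.5 mm under a 6 mm lip of the unit, so this end does not lift straight up: once the tab end is up, raise the panel by its rib 20 to 30 mm (it swings up about the tongues), draw it 15 to 25 mm towards its -x end, then lift away.
- tab: Flexing light grey snap tab at the -x end of the panel: upright plastic blade 26 mm wide (y), 4 mm thick (x), standing 27 mm above the panel's top face. Origin in the middle of its thickness and width, 16 mm above the top face. It springs straight inward along the panel's +x: 2 N at first, 0.2 N more per mm, plus 2 to 5 N of rubbing until its hidden hook lets go. Above 18 N it breaks.
- hook (a point): Hidden hook on the tab, under a catch of the unit (tip 11.5 mm towards -x of the blade, 27 mm lower). It lets go after 1.5 to 9 mm of tab travel: it differs and cannot be seen. About 1 mm later the tab meets a stiff springy stop (8 N/mm): a push of 10 to 12 N always reaches it. Once free, a spring lifts this end about 13 mm, at the latest as the finger backs off at 10 mm/s or less.
- rib (a point): Top centre of the panel's grip rib, which runs along x: 50 mm long, 14 mm thick (y), 22 mm tall from the panel's top face up to here (5 mm in x and 40 mm in z from the panel's origin).
- tab_end (a point): Point on the top face of the panel beside the tab (x -64, y 30 mm from the panel's origin); about 71 mm above the bench when latched, 80 to 86 mm when popped up.
- mat: Grey rubber mat fixed flat on the bench beside the unit, 260 (x) by 200 (y) by 3 mm; origin at the centre of its underside, its top 3 mm above the bench.
- wash_bottle: Bystander: white bottle, 64 mm across, 150 mm tall; origin under its centre.
- jar: Bystander: grey jar, 68 mm across, 100 mm tall; origin under its centre.
- dishes: Bystander: stack of clear dishes, 84 mm across, 45 mm tall; origin under its centre.
Not all that is in view belongs to the job. What is shaped like the panel but blue or pink is not meant.

How it is judged:
By the outcome, as a careful person would: the job done as asked, in the order asked, and still so for the second after the job is handed in, with the robot touching nothing.
It also fails if it takes over 64 s, if anything falls off the work surface, if the arm or the gripper's body presses on something with over 40 N, if the wrist force passes 120 N, or if a joint passes its speed limit or range.

ROBOT

A 6-joint arm with a two-finger parallel gripper is mounted at the origin on the work surface. World frame = base frame: x ahead of the robot, y to its left, z up, the work surface at z = 0. Lengths are in m, angles in rad, forces in N, time in s.
With the tool pointing down it reaches from about 0.35 to 0.775 m from the base axis. Payload 7.3 kg.
Tool frame: the origin (TCP) lies midway between the tips of the shut fingers; the grasp point (between the pads) lies 19 mm behind it; z points along the fingers, y is the line along which they close (so a half turn about z gives the same grasp; the last joint's range is limited). The gripper opens to 92 mm and grips with 3 to 60 N. Pads are 19 mm wide; open, the fingers measure 130 mm over their backs; the gripper's body (75 mm by 190 mm) begins 47 mm behind the grasp point.
Start: joints at [1.154, 0.342, 1.524, -0, 1.275, -0.146], TCP at [0.14, 0.506, 0.227] pointing down, gripper open.
Joint ranges: [-2.53, 2.53], [-0.77, 2.02], [0.04, 2.7], [-1, 4.14], [0.28, 2.66], [-3.11, 3.11]. Speed limits (rad/s): [2.57, 2.57, 3.14, 3.14, 3.14, 3.14].

INTERFACE

Orientations are given as [roll, pitch, yaw] about the fixed x, y, z axes, in that order (R = Rz(yaw) Ry(pitch) Rx(roll)).
In Python, from cell import monitor, vision, workorder gives the robot as it stands.
- The arm moves only by the tool move_arm, never from a script. Its argument "rows" is a list of rows, each a list of 5 numbers: the shift along the world's x, y, z in mm, then the turn about the world's z in rad, then the closure, from -1 (fully open) to 1 (shut). A call has 1 to 12 rows; each row shifts and turns the commanded pose from where the row before left it; what a row does not reach is not made up. A row lasts 1/10 s, in which the tool goes at most 50 mm and 8.59 degrees, less where a joint would pass 70% of its speed; a pose out of reach is approached as far as the arm can. A call is refused whole if a number of a shift passes 50 or a number of a turn 0.15, either way. A call with a gripper value outside its range is refused whole. The fingers move at their own pace and stop on an object; "newtons" is the grip in N (left out, the last holds). Time passes only in rows, so rows that do not move let the fingers close. It gives the time, the measured TCP pose, the force, the opening and the grip force at its end, in the units of the state.
- monitor.observe(): the state, without advancing time (a new reading comes with each control period).
- vision.read_camera(name): name is "side" or "top" or "wrist"; returns the picture (384x512x3 uint8, red, green, blue); there is no depth.
- vision.get_calibration(name): a dict with "K" (3x3 intrinsics, pixels), "k1" (the pictures are not rectified: a ray, as slopes to the right and down, at radius r is drawn at 1 + k1 r^2 times it, then the intrinsics apply), "T" (4x4, takes a point from camera to world coordinates); the wrist camera has in their place "mount" (4x4, takes a point from camera to tool coordinates, whose origin is the TCP and whose axes are the flange's). Camera axes: x right, y up, looking along -z (the intrinsics and any distortion apply to the point x, -y, -z); pixel columns grow to the right and rows downward; lengths in m; the calibration is good to about 2 mm. A picture is of the moment at which its call begins: read the wrist's pose just before it. get_calibration takes no time and is no camera call.
- workorder.hand_in(): hands the job in; it is judged then, once.
The state is a dict: "time": time; "qpos": joint angles; "qvel": joint speeds; "joint_efforts": joint torques, N m; "tool_pos": TCP position; "tool_rot": TCP orientation; "contact_force": force on the tool from outside, world axes, zero at the start; "torque": the same for the moment, N m; "opening": finger opening in m; "grip_force": force on a finger pad.
Only numpy, scipy, OpenCV 4.12 (cv2) and the standard library are available. Lean on these libraries where they do the work, as an engineer would, in place of code of your own. Each camera call takes 0.05 s, during which the arm holds its last target. There are 200 camera calls.

## Working session

There is one attempt and no reset: what is moved stays moved. The work goes in short steps, Python scripts to look and compute and a tool call to move; the robot and the scene stay as the last step left them, time stands still between calls to the robot, and variables do not carry over. Pictures are saved under pics/ and viewed, at most 10 in all, crops included, and the job is handed in when it is done.

Besides the shell and the picture viewer there is one more tool, called after "Call:" as name([rows], argument=value, ...), one row to a line, values as JSON. move_arm: Moves the arm, as the interface text tells. Its arguments: {"type":"object","properties":{"rows":{"type":"array","items":{"type":"array","items":{"type":"number"}}},"newtons":{"type":"number"}},"required":["rows"]}

```bash
ls; mkdir -p pics; cat > h.py <<'E'
import numpy as np, cv2
from cell import monitor, vision, workorder
def snap(n,f):
    s=monitor.observe(); im=vision.read_camera(n); cv2.imwrite('pics/'+f,im[:,:,::-1]); return s,im
E
python3 - <<'E'
from h import *
s,a=snap('top','top0.png'); s,b=snap('side','side0.png')
print({k:np.round(v,3) for k,v in s.items()})
for n in('top','side','wrist'): 
    print(n,{k:np.round(v,4).tolist() for k,v in vision.get_calibration(n).items()})
E
```

```text
pics
{'time': np.float64(0.05), 'qpos': array([ 1.154,  0.343,  1.525,  0.   ,  1.275, -0.146]), 'qvel': array([ 0.   ,  0.001, -0.003, -0.001, -0.001,  0.   ]), 'joint_efforts': array([ 1.0000e-03, -4.3243e+01, -2.4499e+01,  7.2000e-02,  5.2000e-02,
       -0.0000e+00]), 'tool_pos': array([0.14 , 0.506, 0.226]), 'tool_rot': array([-3.14 , -0.   ,  2.871]), 'contact_force': array([ 0.066, -0.233, -1.105]), 'torque': array([0.014, 0.007, 0.009]), 'grip_force': np.float64(0.0), 'opening': np.float64(0.092)}
top {'K': [[427.3998, 0.0, 256.745], [0.0, 427.3998, 196.2524], [0.0, 0.0, 1.0]], 'k1': -0.154, 'T': [[-0.0068, 0.9958, -0.0917, 0.3874], [-0.9998, -0.0053, 0.0171, 0.1302], [0.0166, 0.0918, 0.9956, 1.3717], [0.0, 0.0, 0.0, 1.0]]}
side {'K': [[369.1709, 0.0, 253.6797], [0.0, 369.1709, 190.7163], [0.0, 0.0, 1.0]], 'k1': 0.0048, 'T': [[0.8819, 0.2975, -0.3658, 0.1708], [-0.4715, 0.5469, -0.6919, -0.5309], [-0.0057, 0.7826, 0.6225, 0.6648], [0.0, 0.0, 0.0, 1.0]]}
wrist {'K': [[272.6399, 0.0, 255.0799], [0.0, 272.6399, 194.9788], [0.0, 0.0, 1.0]], 'k1': 0.0093, 'mount': [[0.0003, 0.9677, 0.2521, 0.0681], [1.0, -0.0001, -0.0008, 0.0003], [-0.0007, 0.2521, -0.9677, -0.1582], [0.0, 0.0, 0.0, 1.0]]}
```

View pics/top0.png

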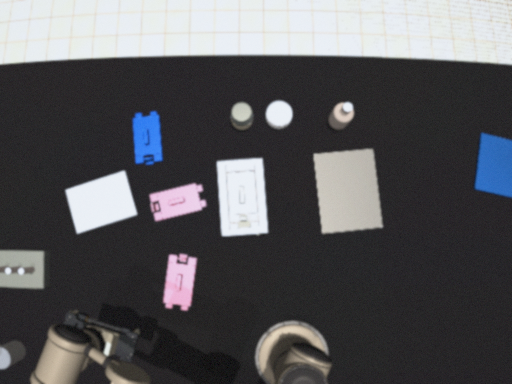

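View pics/side0.png

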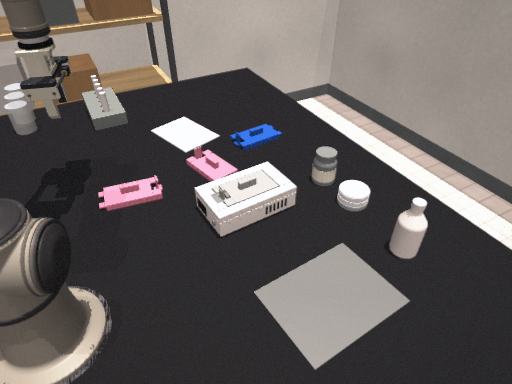

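The top view shows the white unit at about (242,197) with a light grey panel inside and the tab end near (243,222). The mat is at (348,191). The panel-like shapes are blue (147,137), pink (177,202), pink (180,282) and light grey in the white unit (242,195). Only the last fits the description. I'll check it in an enlarged crop.

```bash
python3 - <<'E'
import cv2,numpy as np
a=cv2.imread('pics/top0.png')[150:242,205:280]; b=cv2.imread('pics/side0.png')[155:235,185:305]
a=cv2.resize(a,None,fx=6,fy=6,interpolation=2)
b=cv2.resize(b,None,fx=4.0,fy=4,interpolation=2)
b=cv2.resize(b,(348,232)); 
c=np.zeros((552,800,3),np.uint8); c[:552,:450]=a; c[:232,452:800]=b
cv2.imwrite('pics/c1.png',c)
E
```

```text
(no output)
```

View pics/c1.png

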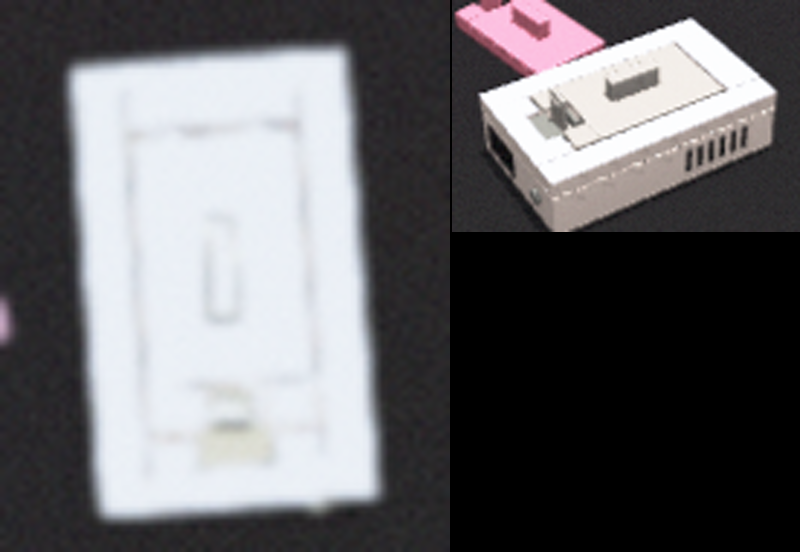

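The crop shows the white unit with the light grey panel, its rib at crop (222,268), the tab at (225,410) and the pink pieces outside, so this is the panel meant. Now to compute poses.

```bash
cat >> h.py <<'E'
from scipy.spatial.transform import Rotation as Ro
def ray(n,px,s=None):
    c=vision.get_calibration(n); K=np.array(c['K'])
    d=(np.array(px,float)-K[:2,2])/K[0,0]; u=d.copy()
    for _ in range(20): u=d/(1+c['k1']*(u@u))
    if n=='wrist':
        M=np.eye(4); M[:3,:3]=Ro.from_euler('xyz',s['tool_rot']).as_matrix(); M[:3,3]=s['tool_pos']; T=M@np.array(c['mount'])
    else: T=np.array(c['T'])
    v=T[:3,:3]@[u[0],-u[1],-1]; return T[:3,3],v/np.linalg.norm(v)
def atz(n,px,z,s=None):
    o,v=ray(n,px,s); return o+v*(z-o[2])/v[2]
def tri(rs):
    A=sum(np.eye(3)-np.outer(v,v) for o,v in rs); b=sum((np.eye(3)-np.outer(v,v))@o for o,v in rs); return np.linalg.solve(A,b)
E
python3 - <<'E'
from h import *
f=lambda x,y:(205-.5+x/6+.08,150-.5+y/6+.08)
g=lambda x,y:(185+(x-452)/2.9,155+y/2.9)
P=[atz('top',f(*p),.07) for p in[(68,65),(348,47),(380,497),(102,518)]]
P=np.array(P); print('unit',P.round(4),P.mean(0).round(4)); 
d=(P[0]+P[1]-P[2]-P[3]); print('yaw',np.arctan2(d[1],d[0]), np.linalg.norm(d)/2,np.linalg.norm(P[0]-P[1]))
S=np.array([atz('side',g(*p),.07) for p in[(692,19),(777,91),(552,183),(480,94)]]); print(S.round(4),S.mean(0).round(4))
for a,b in zip([(68,65),(348,47),(380,497),(102,518)],[(692,19),(777,91),(552,183),(480,94)]): print(tri([ray('top',f(*a)),ray('side',g(*b))]).round(4))
print('rib',tri([ray('top',f(222,268)),ray('side',g(632,71))]).round(4))
M=np.array([atz('top',p,.003) for p in[(313,153),(374,149),(383,228),(321,234)]]);print('mat',M.round(4),M.mean(0).round(4))
d=(M[0]+M[1]-M[2]-M[3]); print(np.arctan2(d[1],d[0]))
M=np.array([atz('side',p,.003) for p in[(256,297),(342,245),(408,298),(322,357)]]);print('mat side',M.mean(0).round(4))
E
```

```text
unit [[0.619  0.2331 0.07  ]
 [0.6277 0.089  0.07  ]
 [0.3967 0.0746 0.07  ]
 [0.3869 0.2155 0.07  ]] [0.5076 0.153  0.07  ]
yaw 0.06897107227429926 0.23208629606488246 0.1443644345900224
[[0.6193 0.2295 0.07  ]
 [0.629  0.0919 0.07  ]
 [0.4    0.077  0.07  ]
 [0.391  0.2164 0.07  ]] [0.5098 0.1537 0.07  ]
[0.6203 0.2329 0.0675]
[0.6271 0.0891 0.0726]
[0.3978 0.0744 0.0729]
[0.3887 0.2148 0.0717]
rib [0.5124 0.1534 0.0937]
mat [[ 0.6544 -0.0781  0.003 ]
 [ 0.6685 -0.2827  0.003 ]
 [ 0.4074 -0.304   0.003 ]
 [ 0.3906 -0.099   0.003 ]] [ 0.5302 -0.191   0.003 ]
0.08010921291197579
mat side [ 0.5387 -0.1894  0.003 ]
```

Call:
move_arm([
  [28,-32,0,0.031,-1],
  [28,-32,0,0.031,-1],
  [28,-32,0,0.031,-1],
  [28,-32,0,0.031,-1],
  [28,-32,0,0.031,-1],
  [28,-32,0,0.031,-1],
  [28,-32,0,0.031,-1],
  [28,-32,0,0.031,-1],
  [28,-32,0,0.031,-1],
  [28,-32,0,0.031,-1],
  [28,-32,0,0.027,-1],
  [0,0,0,0,-1],
])

```text
time: 1.3
tool_pos: [0.4511, 0.1504, 0.2263]
tool_rot: [-3.14, 0.001, -3.08]
contact_force: [-0.6, -0.1, 0.4]
opening: 0.092
grip_force: 0.0
```

```bash
python3 - <<'E'
from h import *
import pickle
s,a=snap('wrist','w1.png'); pickle.dump(s,open('s1.pkl','wb'))
print(s['tool_pos'],s['tool_rot'],s['contact_force'],s['qpos'])
cv2.imwrite('pics/w1b.png',cv2.resize(a[:,:,::-1],(768,576),interpolation=2))
E
```

```text
[0.45110256 0.1504305  0.22626351] [-3.14042106e+00  5.72274826e-04 -3.07969253e+00] [-0.63954324 -0.14795824  0.38199298] [ 1.61340406e-01  2.51753438e-01  1.65428482e+00 -1.29489405e-03
  1.23510152e+00 -1.47092942e+00]
```

View pics/w1b.png

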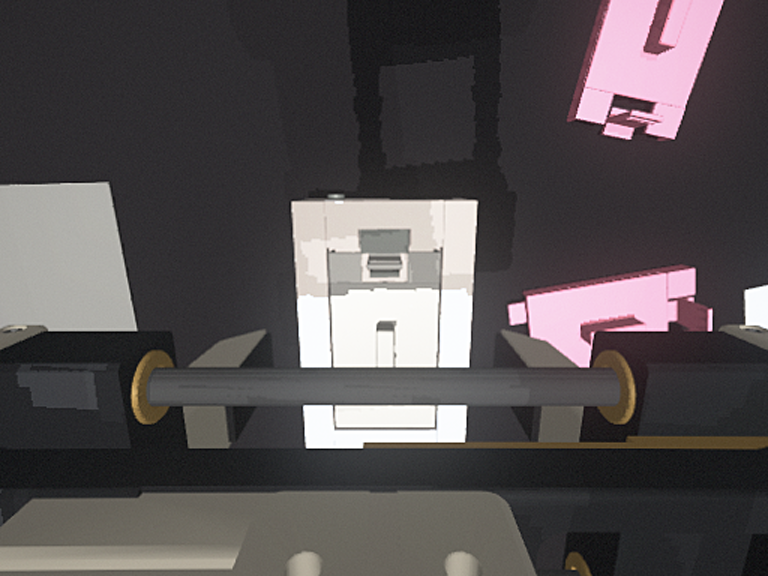

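The wrist view shows the unit upright in the picture with the tab at about (384,265), the slot or patch at (385,240) and the rib at (386,345). The robot side is up. I'll enlarge it.

```bash
python3 - <<'E'
import cv2
a=cv2.imread('pics/w1.png')[128:248,190:325]
cv2.imwrite('pics/w1c.png',cv2.resize(a,None,fx=5,fy=5,interpolation=2))
E
```

```text
(no output)
```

View pics/w1c.png

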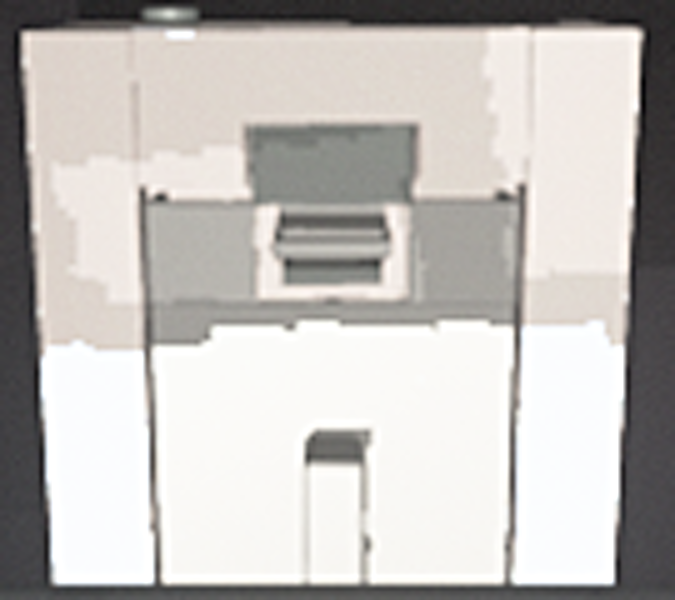

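```bash
python3 - <<'E'
from h import *
import pickle
s=pickle.load(open('s1.pkl','rb'))
w=lambda x,y:(190-.4+x/5,128-.4+y/5)
f=lambda x,y:(205-.4+x/6,150-.4+y/6)
g=lambda x,y:(185+(x-452)/2.9,155+y/2.9)
R=lambda p:p@np.array([[np.cos(.067),-np.sin(.067)],[np.sin(.067),np.cos(.067)]])
for n,p,z in[('tabL',(272,250),.098),('tabR',(390,250),.098),('tabfront',(331,240),.098),('tabback',(331,260),.098),('base',(331,215),.071),('rib-x',(335,462),.093),('ucornL',(22,30),.07),('ucornR',(642,28),.07),('case edge',(331,203),.07)]:
    P=atz('wrist',w(*p),z,s); print(n,P.round(4),'unit frame',(R(P[:2]-[.5087,.1533])*1000).round(1))
print('rib -x end tri',tri([ray('wrist',w(335,462),s),ray('side',g(608,75))]).round(4))
print('tab tri side',tri([ray('wrist',w(331,250),s),ray('side',g(562,97))]).round(4))
print(tri([ray('wrist',w(22,30),s),ray('top',f(380,497))]).round(4),tri([ray('wrist',w(642,28),s),ray('top',f(102,518))]).round(4))
E
```

```text
tabL [0.4394 0.1384 0.098 ] unit frame [-70.1 -10.2]
tabR [0.4379 0.1636 0.098 ] unit frame [-70.  15.]
tabfront [0.4365 0.1508 0.098 ] unit frame [-72.2   2.4]
tabback [0.4408 0.1511 0.098 ] unit frame [-67.9   2.4]
base [0.4356 0.1509 0.071 ] unit frame [-73.1   2.5]
rib-x [0.4883 0.155  0.093 ] unit frame [-20.3   3.1]
ucornL [0.3982 0.0788 0.07  ] unit frame [-115.2  -66.9]
ucornR [0.3891 0.218  0.07  ] unit frame [-115.    72.6]
case edge [0.433  0.1507 0.07  ] unit frame [-75.7   2.5]
rib -x end tri [0.4888 0.1547 0.0961]
tab tri side [0.4417 0.1506 0.0921]
[0.398  0.074  0.0487] [0.3878 0.2141 0.0876]
```

Call:
move_arm([
  [-9,0,0,0,1],
  [-9,0,-10,0,1],
  [-9,0,-20,0,1],
  [-9,0,-20,0,1],
  [-8,0,-20,0.005,1],
  [0,0,-20,0,1],
  [0,0,-20,0,1],
  [0,0,-15,0,1],
  [0,0,-10,0,1],
  [0,0,-5,0,1],
  [0,0,-2,0,1],
  [0,0,0,0,1],
], newtons=10)

```text
time: 2.55
tool_pos: [0.4044, 0.1542, 0.085]
tool_rot: [3.141, 0.0, -3.07]
contact_force: [0.2, -0.3, -0.2]
opening: 0.0022
grip_force: 0.0
```

Call:
move_arm([
  [3,-3.5,0,0,1],
  [5,0.3,-1,0,1],
  [4,0.3,-1,0,1],
  [2,0.1,0,0,1],
  [1,0,0,0,1],
  [1,0.1,0,0,1],
  [1,0.1,0,0,1],
])

```text
time: 3.25
tool_pos: [0.4214, 0.1513, 0.0827]
tool_rot: [3.142, -0.0, -3.07]
contact_force: [-0.9, 0.3, -0.1]
opening: 0.0001
grip_force: 0.0
```

```bash
python3 - <<'E'
from h import *
s,a=snap('wrist','w2.png')
print(s['tool_pos'],s['tool_rot'],s['contact_force'],s['opening'])
b=vision.read_camera('side')[155:235,185:305]
c=np.zeros((384,512+360,3),np.uint8);c[:,:512]=a;c[:240,512:]=cv2.resize(b,(360,240),interpolation=2)
cv2.imwrite('pics/w2b.png',cv2.resize(c[:,:,::-1],(790,348)))
E
```

```text
[0.42137046 0.15130011 0.08271437] [ 3.14151363e+00 -1.89042414e-04 -3.07035702e+00] [-0.91963676  0.27609994 -0.09821399] 0.00014675070615763125
```

View pics/w2b.png

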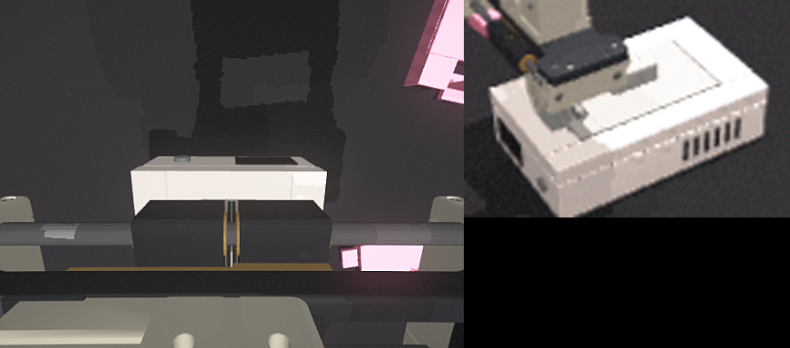

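The shut fingers stand just in front of the tab (side view, fingers at (575,85), tab behind at (585,125)). Next I press slowly.

Call:
move_arm([
  [1,0.1,0,0,1],
  [1,0.1,0,0,1],
  [1,0,0,0,1],
  [1,0.1,0,0,1],
])

```text
time: 3.75
tool_pos: [0.4255, 0.1516, 0.0828]
tool_rot: [3.142, 0.0, -3.07]
contact_force: [0.2, -0.2, 0.3]
opening: 0.0006
grip_force: 0.0
```

Call:
move_arm([
  [1,0.1,0,0,1],
  [1,0,0,0,1],
  [0.5,0,0,0,1],
  [0,0,0,0,1],
])

```text
time: 4.15
tool_pos: [0.4273, 0.1516, 0.0826]
tool_rot: [3.142, -0.001, -3.07]
contact_force: [-4.0, -1.1, 1.2]
opening: 0.0005
grip_force: 2.0
```

Call:
move_arm([
  [1,0.1,0,0,1],
  [0,0,0,0,1],
])

```text
time: 4.35
tool_pos: [0.4285, 0.1517, 0.0826]
tool_rot: [-3.142, -0.001, -3.07]
contact_force: [-5.0, -0.5, 1.5]
opening: 0.0006
grip_force: 2.4
```

Call:
move_arm([
  [0.8,0,0,0,1],
  [0,0,0,0,1],
])

```text
time: 4.55
tool_pos: [0.4294, 0.1518, 0.0826]
tool_rot: [3.141, -0.001, -3.07]
contact_force: [-5.3, -0.5, 0.0]
opening: 0.0005
grip_force: 2.5
```

Call:
move_arm([
  [0.8,0.1,0,0,1],
  [0,0,0,0,1],
])

```text
time: 4.75
tool_pos: [0.4302, 0.1519, 0.0826]
tool_rot: [3.142, -0.001, -3.07]
contact_force: [-5.3, -0.7, 0.1]
opening: 0.001
grip_force: 2.5
```

Call:
move_arm([
  [0.8,0,0,0,1],
  [0,0,0,0,1],
])

```text
time: 4.95
tool_pos: [0.431, 0.1519, 0.0826]
tool_rot: [3.141, -0.001, -3.07]
contact_force: [-4.2, 0.4, 1.1]
opening: 0.0005
grip_force: 2.6
```

Call:
move_arm([
  [0.8,0.1,0,0,1],
  [0,0,0,0,1],
])

```text
time: 5.15
tool_pos: [0.4318, 0.1519, 0.0826]
tool_rot: [3.142, -0.001, -3.07]
contact_force: [-5.3, -1.3, 1.5]
opening: 0.0002
grip_force: 2.5
```

Call:
move_arm([
  [0.8,0,0,0,1],
  [0,0,0,0,1],
])

```text
time: 5.35
tool_pos: [0.4329, 0.152, 0.0828]
tool_rot: [3.141, -0.0, -3.07]
contact_force: [-5.0, -0.2, 2.0]
opening: 0.0004
grip_force: 2.5
```

Call:
move_arm([
  [0.8,0.1,0,0,1],
  [0,0,0,0,1],
])

```text
time: 5.55
tool_pos: [0.4345, 0.1522, 0.083]
tool_rot: [3.141, 0.002, -3.07]
contact_force: [-3.4, -0.5, 1.6]
opening: 0.0
grip_force: 1.5
```

Call:
move_arm([
  [0.8,0,0,0,1],
  [0,0,0,0,1],
])

```text
time: 5.75
tool_pos: [0.4349, 0.1521, 0.0829]
tool_rot: [3.141, 0.001, -3.07]
contact_force: [-2.9, 0.1, 2.6]
opening: 0.0005
grip_force: 1.6
```

The force dropped at about 7.5 mm of travel, so the hook seems free. I'll confirm it against the stop.

Call:
move_arm([
  [0.6,0.1,0,0,1],
  [0,0,0,0,1],
])

```text
time: 5.95
tool_pos: [0.4353, 0.1522, 0.0828]
tool_rot: [3.141, 0.0, -3.07]
contact_force: [-1.8, -0.8, 3.2]
opening: 0.0007
grip_force: 1.6
```

Call:
move_arm([
  [0.4,0,0,0,1],
  [0,0,0,0,1],
])

```text
time: 6.15
tool_pos: [0.4355, 0.1522, 0.0828]
tool_rot: [3.141, 0.0, -3.07]
contact_force: [-3.3, -0.2, 3.2]
opening: 0.0006
grip_force: 1.6
```

Call:
move_arm([
  [0.6,0,0,0,1],
  [0,0,0,0,1],
])

```text
time: 6.35
tool_pos: [0.4359, 0.1522, 0.0827]
tool_rot: [3.141, -0.001, -3.07]
contact_force: [-5.3, 0.7, 3.8]
opening: 0.0003
grip_force: 2.3
```

Call:
move_arm([
  [0.4,0.1,0,0,1],
  [0,0,0,0,1],
])

```text
time: 6.55
tool_pos: [0.436, 0.1522, 0.0827]
tool_rot: [-3.142, -0.001, -3.07]
contact_force: [-5.5, -0.2, 4.8]
opening: 0.0008
grip_force: 2.8
```

Call:
move_arm([
  [0.6,0,0,0,1],
  [0,0,0,0,1],
])

```text
time: 6.75
tool_pos: [0.4362, 0.1522, 0.0827]
tool_rot: [3.142, -0.002, -3.07]
contact_force: [-7.8, -0.5, 5.1]
opening: 0.0004
grip_force: 3.5
```

Call:
move_arm([
  [0.6,0.1,0,0,1],
  [0,0,0,0,1],
])

```text
time: 6.95
tool_pos: [0.4365, 0.1523, 0.0826]
tool_rot: [-3.141, -0.003, -3.07]
contact_force: [-7.8, -0.1, 7.4]
opening: 0.0005
grip_force: 4.2
```

That's the stop (about 10 N). Backing off slowly.

Call:
move_arm([
  [-0.8,-0.1,0,0,1],
  [-0.8,0,0,0,1],
  [-0.8,-0.1,0,0,1],
  [-0.8,0,0,0,1],
  [-0.8,-0.1,0,0,1],
  [-0.8,0,0,0,1],
  [-0.8,-0.1,0,0,1],
  [-0.8,0,0,0,1],
  [-0.8,-0.1,0,0,1],
  [-0.8,0,0,0,1],
  [-0.8,-0.1,0,0,1],
  [-0.8,0,0,0,1],
])

```text
time: 8.15
tool_pos: [0.4286, 0.1518, 0.0828]
tool_rot: [3.141, 0.001, -3.07]
contact_force: [-0.1, 0.1, 0.4]
opening: 0.0003
grip_force: 0.0
```

Call:
move_arm([
  [-0.8,-0.1,0,0,1],
  [-0.8,0,0,0,1],
  [-0.8,0,0,0,1],
  [-1,-0.1,0,0,1],
  [-1,0,0,0,1],
  [-1,0,0,0,1],
  [-3,0,0,0,1],
  [-5,0,0,0,1],
  [-5,0,10,0,-0.2],
  [0,0,25,0,-0.2],
  [0,0,30,0,-0.2],
  [0,0,20,0,-0.2],
])

```text
time: 9.35
tool_pos: [0.4098, 0.1517, 0.1702]
tool_rot: [3.141, 0.002, -3.07]
contact_force: [-0.5, -0.3, -0.6]
opening: 0.0279
grip_force: 0.0
```

```bash
python3 - <<'E'
from h import *
import pickle
s,a=snap('wrist','w3.png'); pickle.dump(s,open('s3.pkl','wb'))
print(s['tool_pos'],s['tool_rot'],s['contact_force'],s['opening'])
b=snap('side','side3.png')[1][145:235,185:305]
c=np.zeros((384,400+400,3),np.uint8);c[:,:400]=cv2.resize(a[100:244,180:330],(400,384),interpolation=2);c[:300,400:]=cv2.resize(b,(400,300),interpolation=2)
cv2.imwrite('pics/w3b.png',c[:,:,::-1])
E
```

```text
[0.40978159 0.15171814 0.1701677 ] [ 3.14124447e+00  2.17645002e-03 -3.07027128e+00] [-0.4604875  -0.34217012 -0.64060252] 0.027855041381168594
```

View pics/w3b.png

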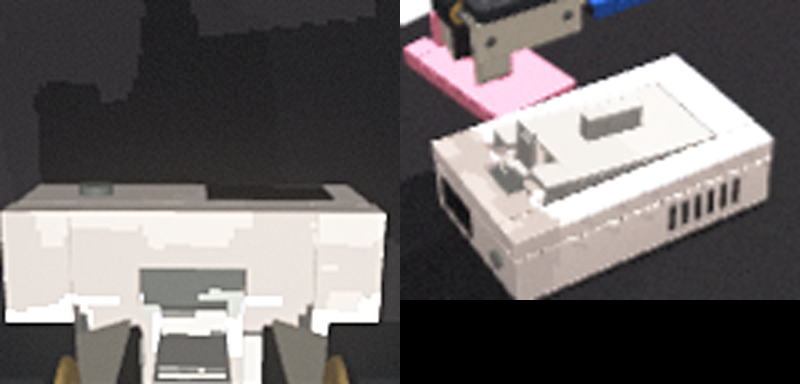

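The near end has popped up: in the side crop its edge at (540,190) stands proud, and the rib top spans (582,119) to (642,103). Now checking the rib position with the side view.

Call:
move_arm([
  [15,1,0,0,-0.4],
  [30,1,0,0,-0.4],
  [30,1,0,0,-0.4],
  [25,1.5,0,0,-0.4],
  [5,0.5,-10,0,-0.4],
  [0,0,-15,0,-0.4],
  [0,0,0,0,-0.4],
])

```text
time: 10.15
tool_pos: [0.5121, 0.1563, 0.1399]
tool_rot: [-3.141, -0.006, -3.07]
contact_force: [0.1, 0.4, -0.9]
opening: 0.0641
grip_force: 0.0
```

```bash
python3 - <<'E'
from h import *
import pickle
g=lambda x,y:(185+(x-400)/3.333-.35,145+y/3.333-.35)
for p in[(582,119),(642,103)]: print(atz('side',g(*p),.100).round(4))
s,a=snap('wrist','w4.png'); pickle.dump(s,open('s4.pkl','wb'))
print(s['tool_pos'],s['tool_rot'],s['contact_force'],s['opening'])
b=snap('side','side4.png')[1][125:235,185:305]
c=np.zeros((500,800,3),np.uint8);c[:288,:384]=cv2.resize(a,(384,288));c[:380,385:]=cv2.resize(b,(415,380),interpolation=2)
cv2.imwrite('pics/w4b.png',c[:,:,::-1])
E
```

```text
[0.4904 0.1518 0.1   ]
[0.5406 0.1481 0.1   ]
[0.51207155 0.15629754 0.1399146 ] [-3.14121623 -0.00637613 -3.07038654] [ 0.11429044  0.37098213 -0.92205692] 0.06408233937712955
```

View pics/w4b.png

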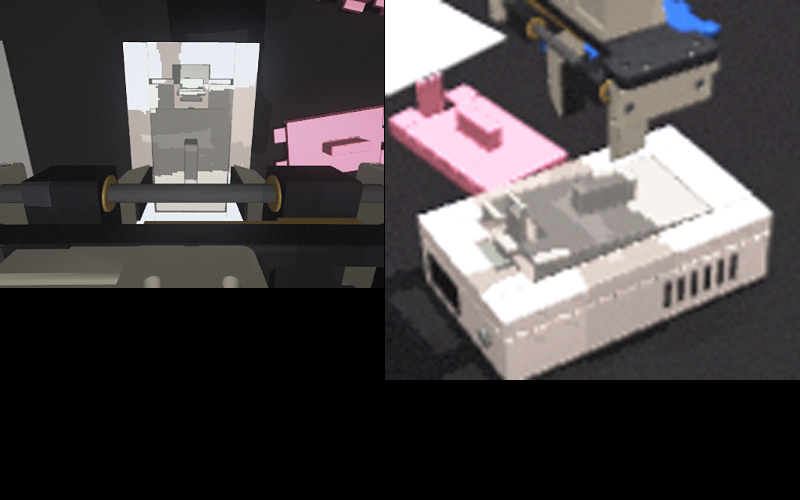

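The wrist view shows the rib (191,150) centred between the fingers, and the side view agrees (centre about (0.515,0.157)). Next I descend, then grip.

Call:
move_arm([
  [3,0,-12,0,-0.4],
  [0,0,-15,0,-0.4],
  [0,0,-15,0,-0.4],
  [0,0,-8,0,-0.4],
  [0,0,-5,0,-0.4],
  [0,0,-2,0,-0.4],
  [0,0,0,0,-0.4],
])

```text
time: 10.95
tool_pos: [0.5179, 0.1566, 0.0859]
tool_rot: [3.141, 0.0, -3.07]
contact_force: [0.1, -0.4, -0.4]
opening: 0.0644
grip_force: 0.0
```

Call:
move_arm([
  [0,0,0,0,0.2],
  [0,0,0,0,0.4],
  [0,0,0,0,0.6],
  [0,0,0,0,0.8],
  [0,0,0,0,1],
  [0,0,0,0,1],
  [0,0,0,0,1],
], newtons=20)

```text
time: 11.65
tool_pos: [0.5177, 0.1566, 0.0857]
tool_rot: [3.142, 0.0, -3.07]
contact_force: [-0.7, 0.6, -0.0]
opening: 0.0137
grip_force: 20.0
```

Call:
move_arm([
  [0,0,0,0,0.4],
  [0,0,0,0,0.4],
  [-1,0,-2,0,0.4],
  [0,0,-1.5,0,0.4],
  [0,0,0,0,1],
  [0,0,0,0,1],
  [0,0,0,0,1],
  [0,0,0,0,1],
], newtons=25)

```text
time: 12.45
tool_pos: [0.5167, 0.1566, 0.0822]
tool_rot: [3.141, -0.0, -3.07]
contact_force: [-0.2, -0.4, 0.1]
opening: 0.0139
grip_force: 25.0
```

Call:
move_arm([
  [0,0,2,0,1],
  [0,0,4,0,1],
  [0,0,4,0,1],
  [0,0,4,0,1],
  [0,0,4,0,1],
  [0,0,2,0,1],
  [0,0,0,0,1],
])

```text
time: 13.15
tool_pos: [0.5166, 0.1566, 0.1026]
tool_rot: [3.141, 0.0, -3.07]
contact_force: [0.4, 0.1, -2.7]
opening: 0.0138
grip_force: 25.0
```

Call:
move_arm([
  [-2,-0.1,0,0,1],
  [-3,-0.2,0,0,1],
  [-4,-0.3,0,0,1],
  [-4,-0.3,0,0,1],
  [-4,-0.3,0,0,1],
  [-3,-0.2,0,0,1],
  [-1,0,0,0,1],
  [0,0,0,0,1],
])

```text
time: 13.95
tool_pos: [0.4956, 0.1552, 0.1023]
tool_rot: [3.141, 0.0, -3.07]
contact_force: [-0.1, 0.0, -1.2]
opening: 0.0135
grip_force: 25.0
```

```bash
python3 - <<'E'
from h import *
s,a=snap('wrist','w5.png')
b=snap('side','side5.png')[1][125:235,185:305]
c=np.zeros((400,800,3),np.uint8);c[:288,:384]=cv2.resize(a,(384,288));c[:380,385:]=cv2.resize(b,(415,380),interpolation=2)
cv2.imwrite('pics/w5b.png',c[:,:,::-1])
E
```

```text
(no output)
```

View pics/w5b.png

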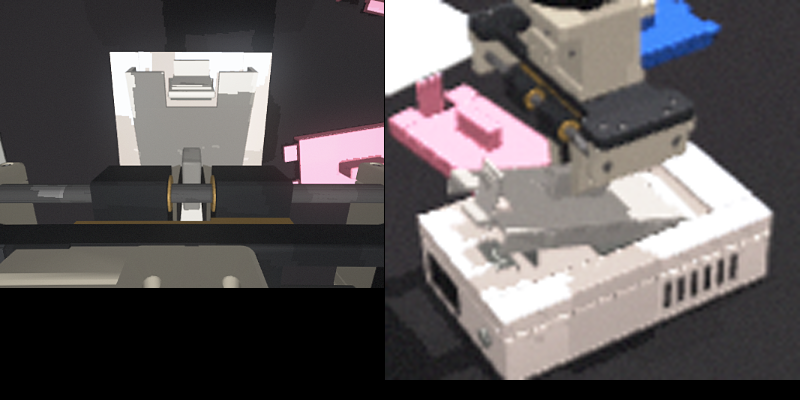

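The side view shows the panel tilted with the tab end up and drawn back from the lip. The tongues are free of the slot. Lifting next.

Call:
move_arm([
  [0,0,3,0,1],
  [0,0,5,0,1],
  [0,0,8,0,1],
  [0,0,10,0,1],
  [0,0,12,0,1],
  [0,0,12,0,1],
  [0,0,12,0,1],
  [0,0,10,0,1],
  [0,0,8,0,1],
  [0,0,4,0,1],
  [0,0,0,0,1],
  [0,0,0,0,1],
])

```text
time: 15.25
tool_pos: [0.4955, 0.1552, 0.1859]
tool_rot: [3.142, -0.001, -3.07]
contact_force: [0.6, -0.6, -1.7]
opening: 0.0134
grip_force: 25.0
```

Call:
move_arm([
  [1,-8,0,0,1],
  [2,-16,0,0,1],
  [3,-24,0,0,1],
  [4,-30,0,0,1],
  [4,-32,0,0,1],
  [4,-32,0,0,1],
  [4,-32,0,0,1],
  [4,-32,0,0,1],
  [4,-32,0,0,1],
  [4,-32,0,0,1],
  [4,-30,0,0,1],
  [3,-24,0,0,1],
])

```text
time: 16.45
tool_pos: [0.5363, -0.1711, 0.1856]
tool_rot: [3.141, -0.001, -3.071]
contact_force: [0.3, 0.7, -2.0]
opening: 0.0137
grip_force: 25.0
```

Call:
move_arm([
  [1,-14,0,0,1],
  [0,-7,0,0,1],
  [0,0,0,0,1],
  [0,0,0,0,1],
])

```text
time: 16.85
tool_pos: [0.5375, -0.1889, 0.1861]
tool_rot: [3.141, -0.0, -3.07]
contact_force: [-0.4, -0.7, -1.8]
opening: 0.0139
grip_force: 25.0
```

```bash
python3 - <<'E'
from h import *
s,a=snap('wrist','w6.png')
print(s['tool_pos'],s['tool_rot'],s['contact_force'],s['opening'],s['torque'])
snap('top','top6.png')
b=snap('side','side6.png')[1][170:370,220:430]
c=np.zeros((400,800,3),np.uint8);c[:280,:373]=cv2.resize(a,(373,280));c[:,380:]=cv2.resize(b,(420,400),interpolation=2)
cv2.imwrite('pics/w6b.png',c[:,:,::-1])
E
```

```text
[ 0.53752161 -0.18893481  0.18612138] [ 3.14080456e+00 -4.01182879e-04 -3.06986618e+00] [-0.39262416 -0.66508325 -1.7992944 ] 0.013920582942681694 [ 0.04995688 -0.02983672  0.03913917]
```

View pics/w6b.png

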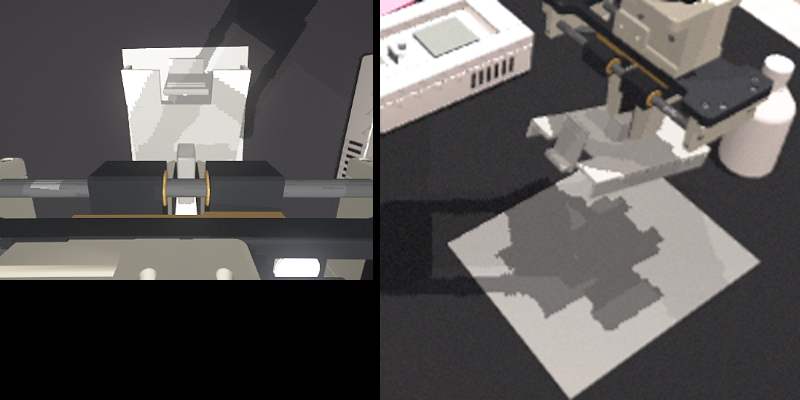

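The panel hangs level-ish from the rib over the mat, tab end still up (near lower edge (597,195) to (708,160)). I'll compute the tilt.

```bash
python3 - <<'E'
from h import *
t=np.array([.5375,-.1889,.1861]); a=.072; ex=np.array([np.cos(a),np.sin(a),0]); ey=np.array([-np.sin(a),np.cos(a),0])
P=[]
for p in[(327,267),(384,250)]:
    o,v=ray('side',p); k=((t-.043*ey-o)@ey)/(v@ey); q=o+k*v; P.append(q); print(((q-t)@ex*1000).round(1),(q-t)[2]*1000)
d=P[1]-P[0]; print(np.linalg.norm(d),np.arctan2(d[2],d@ex))
M=np.array([atz('side',(220+(x-380)/2,170+y/2),.003) for x,y in[(448,243),(570,400),(760,262)]]); print(M.round(4),((M[1]*0+M[0]+M[2])/2).round(4))
E
```

```text
-80.2 4.013974995036918
67.2 -42.096625623807945
0.15443776460394892 -0.3031947547473505
[[ 0.3967 -0.1017  0.003 ]
 [ 0.4135 -0.301   0.003 ]
 [ 0.6719 -0.277   0.003 ]] [ 0.5343 -0.1894  0.003 ]
```

Call:
move_arm([
  [0,0,-8,0,1],
  [0,0,-15,0,1],
  [0,0,-20,0,1],
  [0,0,-22,0,1],
  [0,0,-20,0,1],
  [0,0,-16,0,1],
  [0,0,-12,0,1],
  [0,0,-9,0,1],
  [0,0,-6,0,1],
  [0,0,-4,0,1],
  [0,0,-2,0,1],
  [0,0,0,0,1],
], newtons=12)

```text
time: 18.2
tool_pos: [0.5379, -0.1899, 0.0524]
tool_rot: [-3.141, 0.0, -3.07]
contact_force: [-0.8, -0.7, -1.8]
opening: 0.0138
grip_force: 12.0
```

Call:
move_arm([
  [0,0,-1.5,0,1],
  [0,0,-1.5,0,1],
  [0,0,-1.5,0,1],
  [0,0,-1.5,0,1],
  [0,0,-1.5,0,1],
  [0,0,-1.5,0,1],
])

```text
time: 18.8
tool_pos: [0.5376, -0.1899, 0.0434]
tool_rot: [-3.142, -0.0, -3.07]
contact_force: [-1.9, -0.3, 1.8]
opening: 0.014
grip_force: 12.0
```

Call:
move_arm([
  [0,0,-1.5,0,1],
  [0,0,-1.5,0,1],
  [0,0,-1.5,0,1],
  [0,0,-1.5,0,1],
  [0,0,0,0,1],
])

```text
time: 19.3
tool_pos: [0.5377, -0.1898, 0.037]
tool_rot: [3.141, -0.0, -3.07]
contact_force: [-1.8, 0.4, -0.4]
opening: 0.014
grip_force: 12.0
```

Call:
move_arm([
  [0,0,-1.5,0,1],
  [0,0,-1.5,0,1],
  [0,0,-1.5,0,1],
  [0,0,-1.5,0,1],
  [0,0,0,0,1],
])

```text
time: 19.8
tool_pos: [0.5377, -0.1898, 0.0309]
tool_rot: [3.141, -0.0, -3.07]
contact_force: [-0.8, -0.7, 0.5]
opening: 0.014
grip_force: 12.0
```

Call:
move_arm([
  [0,0,-1,0,1],
  [0,0,-1,0,1],
  [0,0,-1,0,1],
  [0,0,0,0,1],
])

```text
time: 20.2
tool_pos: [0.5377, -0.1898, 0.0281]
tool_rot: [3.141, -0.0, -3.07]
contact_force: [-2.5, -0.0, 0.8]
opening: 0.0141
grip_force: 12.0
```

Call:
move_arm([
  [0,0,-1,0,1],
  [0,0,-1,0,1],
  [0,0,0,0,1],
])

```text
time: 20.5
tool_pos: [0.5378, -0.1898, 0.027]
tool_rot: [-3.141, 0.0, -3.07]
contact_force: [-2.8, 0.8, 7.4]
opening: 0.014
grip_force: 12.0
```

Call:
move_arm([
  [0,0,-0.6,0,1],
  [0,0,-0.6,0,1],
  [0,0,0,0,1],
])

```text
time: 20.8
tool_pos: [0.5379, -0.1898, 0.0268]
tool_rot: [-3.141, 0.001, -3.07]
contact_force: [-5.9, 2.4, 15.5]
opening: 0.0143
grip_force: 12.0
```

The panel is flat on the mat. I'll relieve the push, open the fingers and rise.

Call:
move_arm([
  [0,0,0.8,0,1],
  [0,0,0.8,0,1],
  [0,0,0,0,0.6],
  [0,0,0,0,0.3],
  [0,0,0,0,0.1],
  [0,0,0,0,0.1],
  [0,0,0,0,0.1],
])

```text
time: 21.5
tool_pos: [0.5377, -0.1898, 0.0265]
tool_rot: [3.141, -0.0, -3.07]
contact_force: [1.0, -0.1, -0.3]
opening: 0.0405
grip_force: 0.0
```

Call:
move_arm([
  [0,0,4,0,0.1],
  [0,0,10,0,0.1],
  [0,0,20,0,0.1],
  [0,0,30,0,0.1],
  [-10,0,30,0,0.1],
  [-30,0,30,0,0.1],
  [-40,0,30,0,0.1],
  [-40,0,10,0,0.1],
  [-20,0,0,0,0.1],
  [0,0,0,0,0.1],
])

```text
time: 22.5
tool_pos: [0.3959, -0.1896, 0.1921]
tool_rot: [-3.141, 0.001, -3.072]
contact_force: [-0.8, -0.3, 0.4]
opening: 0.0411
grip_force: 0.0
```

```bash
python3 - <<'E'
from h import *
s,a=snap('wrist','w7.png'); print(s['tool_pos'],s['tool_rot'],s['contact_force'],s['opening'],s['time'])
import pickle; pickle.dump(s,open('s7.pkl','wb'))
c=vision.read_camera('side')[170:370,220:430]
t=snap('top','top7.png')[1][140:240,300:400]
o=np.zeros((600,800,3),np.uint8); o[:300,:400]=cv2.resize(a,(400,300)); o[:380,401:]=cv2.resize(c,(399,380),interpolation=2); o[300:,:300]=cv2.resize(t,(300,300),interpolation=2)
cv2.imwrite('pics/w7b.png',o[:,:,::-1])
E
```

```text
[ 0.39592232 -0.18963409  0.19212386] [-3.14058963e+00  1.01750425e-03 -3.07185727e+00] [-0.75450558 -0.34780446  0.37902965] 0.04108647172872158 22.5
```

I've used up the ten views, so I'll check the placing by image code: top and side image differences over the mat.

```bash
python3 - <<'E'
from h import *
def gg(f): return cv2.imread('pics/'+f).astype(float)
vision_side=vision.read_camera('side'); cv2.imwrite('pics/side7.png',vision_side[:,:,::-1])
for n,a,b in(('top','top0.png','top7.png'),('side','side0.png','side7.png')):
    A,B=gg(a),gg(b); d=B.mean(2)-A.mean(2)
    c=vision.get_calibration(n)
    m=(d>15).astype(np.uint8); m=cv2.morphologyEx(m,cv2.MORPH_OPEN,np.ones((2,2)))
    k,l,st,ce=cv2.connectedComponentsWithStats(m)
    for i in range(1,k):
        if st[i,4]>60:
            r=cv2.minAreaRect(np.argwhere(l==i)[:,::-1].astype(np.float32))
            q=np.array([atz(n,p,.021) for p in cv2.boxPoints(r)])
            print(n,st[i],ce[i].round(1),atz(n,ce[i],.021).round(4),'sides',np.linalg.norm(q[0]-q[1]).round(3),np.linalg.norm(q[1]-q[2]).round(3),'ctr',q.mean(0).round(4),'ang',np.arctan2(*(q[1]-q[0])[1::-1]).round(3))
E
```

```text
top [ 336  162   31   54 1179] [350.8 187.8] [ 0.5375 -0.1959  0.021 ] sides 0.088 0.17 ctr [ 0.537  -0.1964  0.021 ] ang -1.473
top [  197   197   248   187 15024] [344.7 317.2] [ 0.1259 -0.1689  0.021 ] sides 0.897 0.474 ctr [ 0.0921 -0.1702  0.021 ] ang -0.949
side [35  0 12 24 97] [40.8 10.7] [0.1798 2.7848 0.021 ] sides 0.073 0.787 ctr [0.1781 2.8003 0.021 ] ang 0.955
side [161   0  15  66 407] [168.2  31.4] [0.8286 1.8194 0.021 ] sides 0.056 1.52 ctr [0.8723 1.978  0.021 ] ang 0.114
side [228  15  27  16 108] [240.8  22.3] [1.3108 1.789  0.021 ] sides 0.1 0.412 ctr [1.3118 1.7945 0.021 ] ang 0.992
side [282  17  35   9 118] [299.6  19.7] [1.6817 1.6539 0.021 ] sides 0.154 0.262 ctr [1.6809 1.6596 0.021 ] ang 0.981
side [ 13  25  38  15 282] [32.9 34.2] [0.0942 2.1609 0.021 ] sides 0.222 0.269 ctr [0.0916 2.1786 0.021 ] ang 0.35
side [148  24  11  42 208] [152.9  44. ] [0.6759 1.6215 0.021 ] sides 0.033 0.785 ctr [0.6867 1.669  0.021 ] ang 0.117
side [ 265   25   57   34 1038] [296.2  39.4] [1.4243 1.3021 0.021 ] sides 0.616 0.372 ctr [1.424  1.3252 0.021 ] ang 1.025
side [ 19  
[... 986 characters left out ...]
 227.8] [ 0.5911 -0.0067  0.021 ] sides 0.203 0.294 ctr [0.6007 0.0109 0.021 ] ang -0.067
side [215 190  19  18 133] [224.2 197. ] [0.4649 0.1988 0.021 ] sides 0.039 0.081 ctr [0.4677 0.1961 0.021 ] ang 0.539
side [278 199  13  11  74] [283.4 203.8] [0.5925 0.0968 0.021 ] sides 0.04 0.033 ctr [0.5939 0.097  0.021 ] ang -0.133
side [256 221  20  35 284] [265.9 234.7] [0.4942 0.0185 0.021 ] sides 0.045 0.114 ctr [0.4971 0.0134 0.021 ] ang -0.006
side [ 293  264   83   62 2321] [335.2 292.3] [ 0.5381 -0.1954  0.021 ] sides 0.19 0.099 ctr [ 0.5417 -0.1932  0.021 ] ang 0.072
side [ 48 315  39  41 759] [ 68.9 336.5] [ 0.0376 -0.0371  0.021 ] sides 0.06 0.074 ctr [ 0.0363 -0.0354  0.021 ] ang 0.717
```

```bash
python3 -c "
from cell import workorder; print(workorder.hand_in())"
```

```text
the job is handed in; nothing more can be done
None
```

I pressed the tab in gently (about 11 N at the stop) until the end popped up, lifted the panel off, and laid it flat, right way up, within about 6 mm of the mat's middle; I handed the job in at about 22.5 s, checking the final position by image measurements only because my ten picture views were used.

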